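# Lift the pen off the finished soap

## Robot

A 6-joint arm with a two-finger parallel gripper is mounted at the origin on a cart in front of the work surface, level with it; the furniture and walls round the work are solid. World frame = base frame: x ahead of the robot, y to its left, z up, the work surface at z = 0. Lengths are in m, angles in rad, forces in N, time in s.
With the tool pointing down it reaches from about 0.275 to 0.775 m from the base axis. Payload 14.6 kg.
Tool frame: the origin (TCP) lies at the very end of the fingers, on their centre line; the grasp point (between the pads) lies 19 mm behind it; y points along the fingers, z is the direction in which the jaws open and shut, and the axes are right-handed (so a half turn about y gives the same grasp; the last joint's range is limited). The gripper opens to 85 mm and grips with 20 to 120 N. Pads are 22 mm wide; open, the fingers measure 114 mm over their backs; the gripper's body (76 mm by 85 mm) begins 54 mm behind the grasp point. The pads swing forward as they close: fully open they stand 13 mm farther back than shut.
Start: joints at [-1.457, 0.263, -0.048, 1.259, 0, 1.415], TCP at [0.139, -0.506, 0.211] pointing down, gripper open.
Joint ranges: [-2.65, 2.65], [-0.89, 1.7], [-1.18, 1.37], [-2.13, 2.11], [-1.35, 1.29], [-3.14, 3.14]. Speed limits (rad/s): [1.89, 1.89, 2.57, 2.79, 3.14, 3.14].

## Interface

Orientations are given as a rotation vector (axis times angle).
In Python, from bench import ctrl gives the robot as it stands.
- The arm moves only by the shell command python3 -m crank 'ROWS' [OPENING]. ROWS is JSON, a list of rows, each an object with "travel": the shift along the tool's x, y, z in m, a list of three; "turn": the turn about the tool's y in rad. In form: [{"travel": [dx, dy, dz], "turn": turn}, ...]. A call has exactly 8 rows; each row shifts and turns the commanded pose from where the row before left it, along the tool's axes as they then stand; what a row does not reach is not made up. A row lasts 1/8 s, in which the tool goes at most 62.5 mm and 10.7 degrees, less where a joint would pass 70% of its speed; a pose out of reach is approached as far as the arm can. A call is refused whole if a number of a shift passes 0.0625 or a number of a turn 0.188, either way. A call with a gripper value outside its range is refused whole. OPENING is the closure, from -1 (fully open) to 1 (shut), set as the call begins (- or left out, the last holds). The fingers move at their own pace and stop on an object; the grip force is fixed at half the most. Time passes only in rows, so rows that do not move let the fingers close, or fill a call up. It gives the time, the measured TCP pose, the force and the opening at its end, in the units of the state.
- ctrl.observe(): the state, without advancing time (a new reading comes with each control period).
- ctrl.camera(name): name is "side" or "top"; returns (picture, depth): 420x560x3 uint8, red, green, blue; 420x560 float32, m along the optical axis (not along the pixel's ray), 0 where there is no reading.
- ctrl.camera_params(name): a dict with "K" (3x3 intrinsics, pixels), "camera_from_world" (4x4, takes a point from world to camera coordinates). Camera axes: x right, y down, z forward; pixel columns grow to the right and rows downward; lengths in m; the calibration is good to about 2 mm. A picture is of the moment at which its call begins. camera_params takes no time and is no camera call.
- ctrl.job_done(): hands the job in, once; it reports no verdict.
The state is a dict: "time": time; "joint_pos": joint angles; "dq": joint speeds; "effort": joint torques, N m; "eef_pos": TCP position; "orientation": TCP orientation; "ft_force": force on the tool from outside, world axes, zero at the start; "moment": the same for the moment, N m; "grip_width": finger opening in m.
Only numpy, scipy, OpenCV 4.12 (cv2) and the standard library are available. Lean on these libraries where they do the work, as an engineer would, in place of code of your own. Each camera call takes 0.05 s, during which the arm holds its last target. There are 200 camera calls.

## Task

Two identical little pen machines for writing names on gifts stand on the shop table, both with the lever on the front of the head down. The one with a wrapped soap bar on its bed has finished writing: swing its pen-lift lever all the way up, so that the pen is off the soap, and let go. Leave the soap where it lies and do not move the lever of the empty machine.

Things in the scene. Friction and masses are not known exactly. Their poses are not given: they have to be found in the camera images.
- loaded_lever (a joint): Pen-lift lever of the machine with the soap under its pen. Rad: 0 = fully down (pointing to the machine's front, 0.35 rad below level), 0.35 = level, 0.9 = fully up at its stop (0.55 rad above level). Starts at 0.02 to 0.14. Stiff hinge: takes about 1.5 N at the knob and stays where it is left. Raising it lifts the pen about 16 mm off the soap.
- loaded_knob (a point): Centre of the black ribbed knob on the end of that lever: 32 mm long along the lever, 16 mm wide (sideways, along the hinge axis), 13 mm thick; 80 mm from the hinge axis. Pinch it from above across the 16 mm and carry it along its arc. It starts 89 to 99 mm above the table.
- loaded_hinge (a point): Centre of that lever's hinge, 115 mm above the table; its axis is level. This frame does not turn with the lever: z up, y along the hinge axis, -x the machine's front, where the lever points. The machine is fixed, base 170 x 110 mm, yaw up to 0.35 rad; its head (54 mm wide, top at 140 mm) begins 9 mm behind the hinge; the pen stands 25 to 40 mm out of its top, 33 mm behind the hinge.
- idle_knob (a point): Centre of the knob on the lever of the other, identical machine, whose bed is empty. That lever is also down (0 to 0.2 rad) and must stay as it is.
- soap_center (a point): Centre of the loose wrapped soap bar, 52 x 78 x 26 mm, lying flat on the bed (20 mm above the table) under the pen of the machine to be worked. Other soap bars lie on the bare table and do not matter.

How it is judged:
By the outcome, as a careful person would: the job done as asked, in the order asked, and still so for the second after the job is handed in, with the robot touching nothing.
It also fails if it takes over 32 s, if anything falls off the work surface, if the arm or the gripper's body presses on something with over 40 N, if the wrist force passes 120 N, or if a joint passes its speed limit or range.

## Working session

There is one attempt and no reset: what is moved stays moved. The work goes in short steps, Python scripts to look and compute and a shell command to move; the robot and the scene stay as the last step left them, time stands still between calls to the robot, and variables do not carry over. Pictures are saved under pics/ and viewed, about 8 in all and at most 12, crops included, and the job is handed in when it is done.

```bash
mkdir -p pics; cat > h.py <<'E'
import numpy as np,cv2
from bench import ctrl
def snap(n,tag):
    p,d=ctrl.camera(n); cv2.imwrite(f'pics/{tag}.png',p[:,:,::-1]); np.save(f'pics/{tag}.npy',d); return p,d
def world(n,d,u,v,r=1):
    P=ctrl.camera_params(n);K=np.array(P['K']);T=np.array(P['camera_from_world'])
    w=d[v-r:v+r+1,u-r:u+r+1];z=np.median(w[w>0])
    return (np.linalg.inv(T)@np.r_[z*np.linalg.inv(K)@[u,v,1],1])[:3]
E
python3 - <<'E'
from h import *
snap('top','top0');snap('side','side0');s=ctrl.observe();print(s)
E
```

```text
{'time': 0.1, 'joint_pos': array([-1.45732628e+00,  2.63494129e-01, -4.88420680e-02,  1.25940596e+00,
       -5.96963887e-06,  1.41546794e+00]), 'dq': array([-0.00036189, -0.00101553,  0.00045986,  0.00040792,  0.0007008 ,
        0.00130604]), 'effort': array([ 6.57264667e-03, -6.38577533e+01,  3.85062575e+01,  1.00705406e-02,
        2.76339830e-05,  1.36082772e-07]), 'eef_pos': array([ 0.13937575, -0.50589897,  0.21047485]), 'orientation': array([-0.28092894,  2.07875518, -2.07677226]), 'ft_force': array([-0.50616169, -0.28714163,  0.5220483 ]), 'moment': array([ 0.04466987,  0.0465562 , -0.03093907]), 'grip_width': 0.08570035321247738}
```

View pics/top0.png

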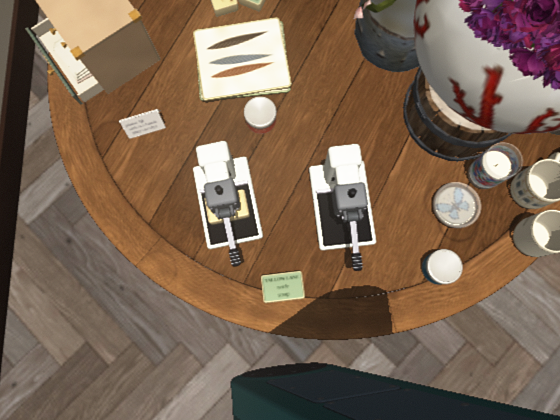

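View pics/side0.png

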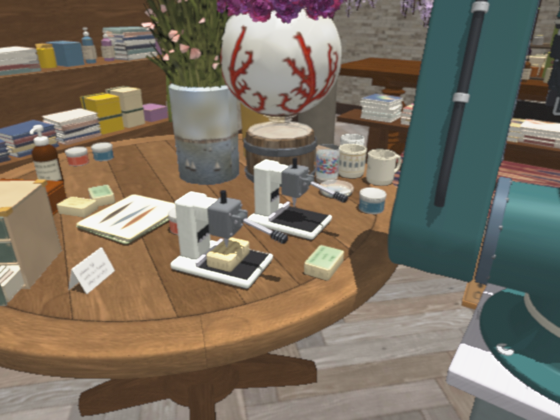

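The top view shows the soap under the left machine's head (pen at about (218,190), knob near (235,257)). The right machine's bed is empty (knob near (356,261)). The side view agrees: the near machine is the loaded one, with its knob near (278,235).

```bash
python3 - <<'E'
from h import *
t=cv2.imread('pics/top0.png')[180:275,185:275];s=cv2.imread('pics/side0.png')[185:285,170:300]
a=cv2.resize(t,(480,507),interpolation=cv2.INTER_CUBIC);b=cv2.resize(s,(390,300),interpolation=cv2.INTER_CUBIC)
cv2.imwrite('pics/c.png',a)
d=np.load('pics/top0.npy')
for p in [(227,215),(228,220),(229,225),(230,230),(231,235),(232,240),(233,247),(234,250),(235,254),(235,257),(236,260),(237,263),(210,190),(232,190),(221,198),(355,262),(205,245),(258,238)]: print(p,world('top',d,*p,r=0).round(4))
# knob: dark points z .08-.115 
P=ctrl.camera_params('top');K=np.array(P['K']);T=np.linalg.inv(P['camera_from_world'])
v,u=np.mgrid[240:275,215:260];z=d[240:275,215:260]
X=np.stack([(u-K[0,2])*z/K[0,0],(v-K[1,2])*z/K[1,1],z,1+0*z],-1)@T.T
img=cv2.imread('pics/top0.png')[240:275,215:260]
m=(X[...,2]>.07)&(X[...,2]<.13)&(z>0)&(img.max(-1)<90)
Q=X[m][:,:3];print(len(Q),Q.mean(0),Q.min(0),Q.max(0));print(np.linalg.svd(Q-Q.mean(0))[2][0])
print(K,P['camera_from_world'])
E
```

```text
(227, 215) [0.5425 0.1286 0.1177]
(228, 220) [0.5343 0.1272 0.1142]
(229, 225) [0.5259 0.1256 0.1114]
(230, 230) [0.5175 0.124  0.1092]
(231, 235) [0.5095 0.1227 0.1032]
(232, 240) [0.501  0.1211 0.101 ]
(233, 247) [0.4887 0.1193 0.0998]
(234, 250) [0.4828 0.1169 0.105 ]
(235, 254) [0.4765 0.1157 0.0989]
(235, 257) [0.4713 0.1157 0.0981]
(236, 260) [0.466  0.1139 0.0979]
(237, 263) [0.4611 0.1124 0.0947]
(210, 190) [0.5821 0.156  0.1392]
(232, 190) [0.5821 0.1183 0.1381]
(221, 198) [0.568  0.1369 0.1386]
(355, 262) [ 0.4612 -0.0935  0.1005]
(205, 245) [nan nan nan]
(258, 238) [0.5179 0.0802 0.013 ]
113 [0.47149669 0.11711131 0.09755589] [0.45609211 0.10879481 0.08866897] [0.48724723 0.12633897 0.10499389]
[-0.95317681 -0.16377183 -0.25422971]
[[483.77868948   0.         277.87026511]
 [  0.         483.77868948 216.65302937]
 [  0.           0.           1.        ]] [[-0.0039259  -0.99989811 -0.01372445  0.04376253]
 [-0.98059665  0.00653938 -0.19592713  0.55133232]
 [ 0.19599692  0.01268896 -0.98052241  0.85014993]
 [ 0.          0.          0.          1.        ]]
  return _methods._mean(a, axis=axis, dtype=dtype,
  ret = ret.dtype.type(ret / rcount)
```

View pics/c.png

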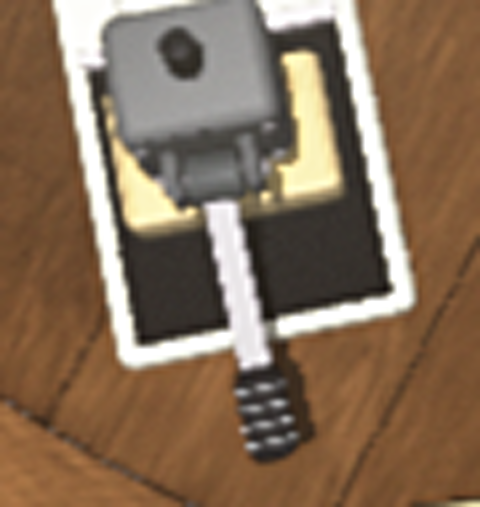

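The knob sits around (0.4715, 0.1165, 0.092), and the machine yaw is about 0.2. Next I'll work out the travel in tool axes.

```bash
cat >> h.py <<'E'
from scipy.spatial.transform import Rotation as R
def rel(target,yaw=.198):
    s=ctrl.observe();r=R.from_rotvec(s['orientation']).as_matrix()
    g=np.array([-np.sin(yaw),np.cos(yaw),0]);g=g if g@r[:,2]>0 else -g
    ang=np.arctan2(np.cross(r[:,2],g)@r[:,1],r[:,2]@g)
    print('axes\n',r.round(3),'\nlocal',(r.T@(np.array(target)-s['eef_pos'])).round(4),'turn',ang.round(4),'q6',s['joint_pos'].round(3),s['eef_pos'].round(4),s['ft_force'].round(1),s['grip_width'],s['time'])
E
python3 -c "
from h import *
rel([.4715,.1165,.21])"
```

```text
axes
 [[-0.964 -0.     0.266]
 [-0.266  0.001 -0.964]
 [-0.    -1.    -0.001]] 
local [-0.4855  0.001  -0.5118] turn 0.0708 q6 [-1.457  0.263 -0.049  1.259 -0.     1.415] [ 0.1394 -0.5059  0.2105] [-0.5 -0.3  0.5] 0.08570035321247738 0.1
```

The last joint would hit its range this way round, so I'll use the opposite half turn (about −3.07 in total). The first half goes here.

```bash
python3 -m crank '[{"travel":[0,0,0],"turn":-0.18},{"travel":[0,0,0],"turn":-0.18},{"travel":[0,0,0],"turn":-0.18},{"travel":[0,0,0],"turn":-0.18},{"travel":[0,0,0],"turn":-0.18},{"travel":[0,0,0],"turn":-0.18},{"travel":[0,0,0],"turn":-0.18},{"travel":[0,0,0],"turn":-0.18}]' -1
python3 -c "
from h import *
rel([.4715,.1165,.21])"
```

```text
time: 1.1
eef_pos: [0.1394, -0.506, 0.2106]
orientation: [-1.273, 1.103, -1.102]
ft_force: [0.0, -0.4, 0.5]
grip_width: 0.0857
axes
 [[ 0.143 -0.     0.99 ]
 [-0.99   0.001  0.143]
 [-0.001 -1.     0.   ]] 
local [-0.5684  0.001   0.4179] turn 1.5167 q6 [-1.457  0.263 -0.049  1.259  0.    -0.03 ] [ 0.1394 -0.506   0.2106] [ 0.  -0.4  0.5] 0.08569678180349487 1.1
```

```bash
for i in 1; do python3 -m crank '[{"travel":[-0.0355,0,0.0261],"turn":0},{"travel":[-0.0355,0,0.0261],"turn":0},{"travel":[-0.0355,0,0.0261],"turn":0},{"travel":[-0.0355,0,0.0261],"turn":0},{"travel":[-0.0355,0,0.0261],"turn":0},{"travel":[-0.0355,0,0.0261],"turn":0},{"travel":[-0.0355,0,0.0261],"turn":0},{"travel":[-0.0355,0,0.0261],"turn":0}]' ; done
python3 -c "
from h import *
rel([.4715,.1165,.21])"
```

```text
time: 2.1
eef_pos: [0.3075, -0.1948, 0.2108]
orientation: [-1.271, 1.107, -1.107]
ft_force: [1.0, -0.6, -0.6]
grip_width: 0.0857
axes
 [[ 0.137 -0.     0.991]
 [-0.991  0.     0.137]
 [-0.    -1.    -0.   ]] 
local [-0.2858  0.0008  0.2052] turn 1.5104 q6 [-0.79  -0.015 -0.381  1.205  0.     0.644] [ 0.3075 -0.1948  0.2108] [ 1.  -0.6 -0.6] 0.08565577922006692 2.1
```

```bash
python3 -m crank '[{"travel":[-0.0355,0,0.0259],"turn":0},{"travel":[-0.0355,0,0.0259],"turn":0},{"travel":[-0.0355,0,0.0259],"turn":0},{"travel":[-0.0355,0,0.0259],"turn":0},{"travel":[-0.0355,0,0.0259],"turn":0},{"travel":[-0.0355,0,0.0259],"turn":0},{"travel":[-0.0355,0,0.0259],"turn":0},{"travel":[-0.0355,0,0.0259],"turn":0}]'
python3 -m crank '[{"travel":[0,0,0],"turn":-0.18},{"travel":[0,0,0],"turn":-0.18},{"travel":[0,0,0],"turn":-0.18},{"travel":[0,0,0],"turn":-0.18},{"travel":[0,0,0],"turn":-0.18},{"travel":[0,0,0],"turn":-0.18},{"travel":[0,0,0],"turn":-0.18},{"travel":[0,0,0],"turn":-0.18}]'
python3 -c "
from h import *
rel([.4715,.1165,.0735])"
```

```text
time: 3.1
eef_pos: [0.4737, 0.1152, 0.2107]
orientation: [-1.272, 1.107, -1.107]
ft_force: [-0.2, -1.3, -0.2]
grip_width: 0.0854
time: 4.1
eef_pos: [0.4732, 0.1137, 0.2106]
orientation: [-1.571, -0.01, 0.011]
ft_force: [-0.9, -1.1, -0.3]
grip_width: 0.0855
axes
 [[ 1.    -0.001 -0.013]
 [ 0.013 -0.     1.   ]
 [-0.001 -1.    -0.   ]] 
local [-0.0016  0.1371  0.0029] turn -0.1849 q6 [ 0.068  0.198 -0.138  1.236 -0.     0.055] [0.4732 0.1137 0.2106] [-0.9 -1.1 -0.3] 0.0854968057258243 4.1
```

```bash
python3 -m crank '[{"travel":[-0.0016,0,0.0029],"turn":-0.18},{"travel":[0,0.02,0],"turn":-0.005},{"travel":[0,0.02,0],"turn":0},{"travel":[0,0.02,0],"turn":0},{"travel":[0,0.02,0],"turn":0},{"travel":[0,0.02,0],"turn":0},{"travel":[0,0.02,0],"turn":0},{"travel":[0,0.012,0],"turn":0}]' -0.2
python3 -c "
from h import *
rel([.4715,.1165,.0735])
p,d=snap('top','t1');q,_=snap('side','s1')
a=cv2.resize(p[170:290,165:285],(400,400),interpolation=2);b=cv2.resize(q[160:280,190:310],(400,400),interpolation=2)
cv2.imwrite('pics/c1.png',np.hstack([a,b])[:,:,::-1])"
```

```text
time: 5.1
eef_pos: [0.4712, 0.1165, 0.0779]
orientation: [-1.565, -0.15, 0.152]
ft_force: [-0.3, -0.7, 0.5]
grip_width: 0.0508
axes
 [[ 0.982 -0.001 -0.191]
 [ 0.191 -0.     0.982]
 [-0.001 -1.     0.   ]] 
local [ 0.0003  0.0044 -0.0001] turn -0.0058 q6 [ 0.074  0.281 -0.406  0.885 -0.    -0.118] [0.4712 0.1165 0.0779] [-0.3 -0.7  0.5] 0.05079893788851059 5.1
```

View pics/c1.png

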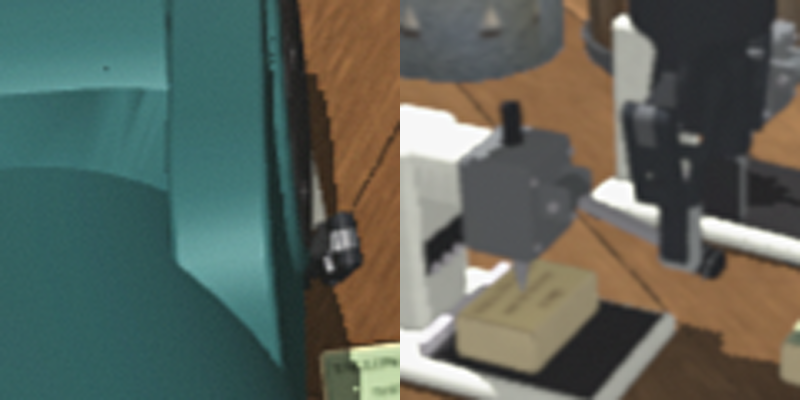

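The arm hides the knob in the top crop. In the side crop (right half), the fingers straddle it, with its tip visible near (712,262). Closing now.

```bash
python3 -m crank '[{"travel":[0,0.002,0],"turn":0},{"travel":[0,0,0],"turn":0},{"travel":[0,0,0],"turn":0},{"travel":[0,0,0],"turn":0},{"travel":[0,0,0],"turn":0},{"travel":[0,0,0],"turn":0},{"travel":[0,0,0],"turn":0},{"travel":[0,0,0],"turn":0}]' 1
python3 -c "
from h import *
rel([.4715,.1165,.0735])
q0=.285
for q in np.linspace(-q0,.58,17): print(round(q,3),(np.array([-np.cos(q)+np.cos(q0),np.sin(q)+np.sin(q0)])*80).round(1))"
```

```text
time: 6.2
eef_pos: [0.4716, 0.1188, 0.0774]
orientation: [-1.56, -0.152, 0.151]
ft_force: [-2.0, 17.5, -0.5]
grip_width: 0.012
axes
 [[ 0.981  0.    -0.192]
 [ 0.192  0.005  0.981]
 [ 0.001 -1.     0.005]] 
local [-0.0005  0.0039 -0.0023] turn -0.0043 q6 [ 0.076  0.281 -0.407  0.882  0.005 -0.118] [0.4716 0.1188 0.0774] [-2.  17.5 -0.5] 0.011978311471754356 6.2
-0.285 [0. 0.]
-0.231 [-1.1  4.2]
-0.177 [-2.   8.4]
-0.123 [-2.6 12.7]
-0.069 [-3. 17.]
-0.015 [-3.2 21.3]
0.039 [-3.2 25.6]
0.093 [-2.9 30. ]
0.148 [-2.4 34.2]
0.202 [-1.6 38.5]
0.256 [-0.6 42.7]
0.31 [ 0.6 46.9]
0.364 [ 2. 51.]
0.418 [ 3.7 55. ]
0.472 [ 5.5 58.9]
0.526 [ 7.6 62.7]
0.58 [ 9.9 66.3]
```

Width 12 mm with a 17 N sideways force is not what I expected for a 16 mm knob, so I'll look.

```bash
python3 -c "
from h import *
q,_=snap('side','s2')
cv2.imwrite('pics/c2.png',cv2.resize(q[185:265,230:310],(600,600),interpolation=2)[:,:,::-1])
s=ctrl.observe();print(s['grip_width'],s['eef_pos'],s['ft_force'],s['moment'])"
```

```text
0.01210795421404922 [0.47156131 0.11882162 0.07734854] [-1.39847679 16.42247131 -0.24911889] [3.64062786 0.41149049 0.09512827]
```

View pics/c2.png

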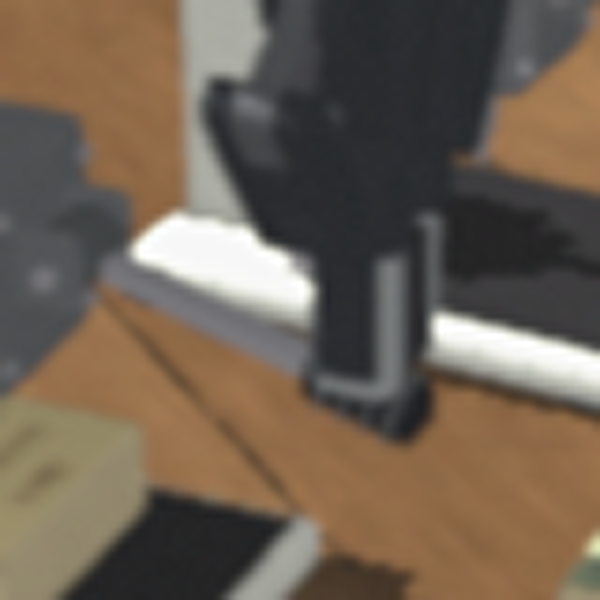

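```bash
python3 -c "
from h import *
P=ctrl.camera_params('side');K=np.array(P['K']);T=np.array(P['camera_from_world'])
def pr(X): c=T@np.r_[X,1];p=K@c[:3];p=p[:2]/p[2];return p.round(1),((p-[230,185])*7.5).round(0)
e=ctrl.observe()['eef_pos'];print('tcp',pr(e));n=np.array([-.192,.981,0]);f=np.array([-.981,-.192,0])
for a in(-.011,.011):
  for w in (.006,.012): print('tip corner',a,w,pr(e+n*w+f*a))
for z in(.085,.09,.095): print(z,pr([.4715,.1165,z]))
print('knob end',pr(np.array([.4715,.1165,.0925])+.016*np.array([-.94,-.187,-.28])))
d=np.load('pics/s2.npy')
for c in [(350,300),(350,370),(400,395),(350,398),(400,420),(360,410),(250,330)]:
  u,v=round(230+c[0]/7.5),round(185+c[1]/7.5);print(c,world('side',d,u,v,0).round(4))
d=np.load('pics/side0.npy')
q=cv2.imread('pics/side0.png')
v,u=np.mgrid[222:246,260:295];z=d[222:246,260:295]
X=np.stack([(u-K[0,2])*z/K[0,0],(v-K[1,2])*z/K[1,1],z,1+0*z],-1)@np.linalg.inv(T).T
m=(z>0)&(X[...,2]>.07)&(X[...,2]<.13)&(q[222:246,260:295].max(-1)<90)&(X[...,1]>.05);Q=X[m][:,:3];print(len(Q),Q.mean(0),Q.min(0),Q.max(0))
"
```

```text
tcp (array([280.1, 244.6]), array([375., 447.]))
tip corner -0.011 0.006 (array([273.1, 244.9]), array([323., 449.]))
tip corner -0.011 0.012 (array([271.7, 246.4]), array([313., 461.]))
tip corner 0.011 0.006 (array([284.3, 247.4]), array([408., 468.]))
tip corner 0.011 0.012 (array([283., 249.]), array([397., 480.]))
0.085 (array([280.8, 240.3]), array([381., 415.]))
0.09 (array([280.8, 237.9]), array([381., 397.]))
0.095 (array([280.8, 235.5]), array([381., 379.]))
knob end (array([288.7, 240.6]), array([440., 417.]))
(350, 300) [0.4654 0.1365 0.1267]
(350, 370) [0.4641 0.1385 0.1104]
(400, 395) [0.4627 0.1223 0.0954]
(350, 398) [0.4719 0.1277 0.0949]
(400, 420) [0.4604 0.1257 0.0917]
(360, 410) [0.4703 0.127  0.091 ]
(250, 330) [0.5025 0.1279 0.1036]
118 [0.47030303 0.12453861 0.09541886] [0.45788406 0.11185649 0.08644974] [0.48637935 0.13121749 0.10287421]
```

The side depth puts the knob's side at y ≈ 0.127, so its centre is about 2–3 mm further left than I estimated. The fingertips sit only on the top edge of the knob: they end near z ≈ 0.10, well above the reported TCP. I'll reopen, shift sideways, go about 15 mm deeper and close again.

```bash
python3 -m crank '[{"travel":[0,0,0],"turn":0},{"travel":[0,0,0],"turn":0},{"travel":[0,0,0],"turn":0},{"travel":[0,0,0.003],"turn":0},{"travel":[0,0.005,0],"turn":0},{"travel":[0,0.005,0],"turn":0},{"travel":[0,0.005,0],"turn":0},{"travel":[0,0,0],"turn":0}]' -0.2
python3 -m crank '[{"travel":[0,0,0],"turn":0},{"travel":[0,0,0],"turn":0},{"travel":[0,0,0],"turn":0},{"travel":[0,0,0],"turn":0},{"travel":[0,0,0],"turn":0},{"travel":[0,0,0],"turn":0},{"travel":[0,0,0],"turn":0},{"travel":[0,0,0],"turn":0}]' 1
python3 -c "
from h import *
rel([.4715,.1165,.0735])
q,_=snap('side','s3')
cv2.imwrite('pics/c3.png',cv2.resize(q[185:265,230:310],(600,600),interpolation=2)[:,:,::-1])"
```

```text
time: 7.25
eef_pos: [0.4708, 0.1194, 0.0614]
orientation: [-1.566, -0.15, 0.152]
ft_force: [0.3, -0.3, -0.4]
grip_width: 0.0513
time: 8.25
eef_pos: [0.4713, 0.1196, 0.062]
orientation: [-1.565, -0.151, 0.151]
ft_force: [0.5, 2.7, 2.7]
grip_width: 0.0147
axes
 [[ 0.982  0.    -0.191]
 [ 0.191  0.     0.982]
 [ 0.    -1.     0.   ]] 
local [-0.0004 -0.0115 -0.003 ] turn -0.0057 q6 [ 0.081  0.296 -0.433  0.841  0.    -0.112] [0.4713 0.1196 0.062 ] [0.5 2.7 2.7] 0.014718222630984287 8.25
```

View pics/c3.png

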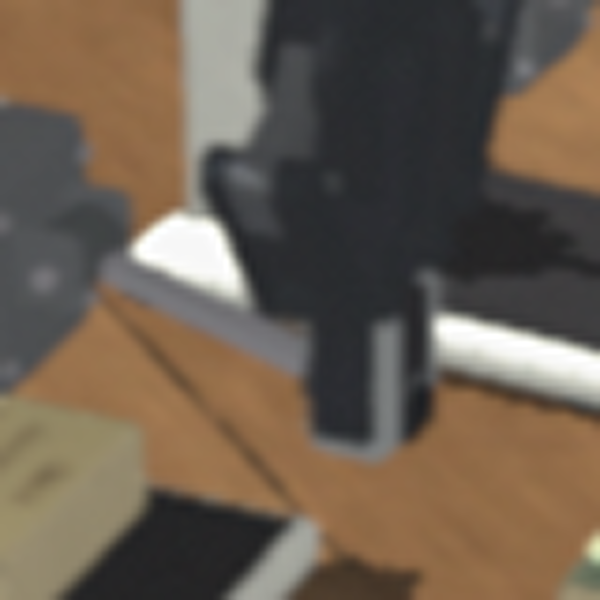

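The fingers now cover the whole knob (tips near (350,450)), the side force is only 2.7 N and the width is plausible. Carrying it along the arc.

```bash
python3 -m crank '[{"travel":[-0.0011,-0.0042,0],"turn":0},{"travel":[-0.0009,-0.0042,0],"turn":0},{"travel":[-0.0006,-0.0043,0],"turn":0},{"travel":[-0.0004,-0.0043,0],"turn":0},{"travel":[-0.0002,-0.0043,0],"turn":0},{"travel":[0,-0.0043,0],"turn":0},{"travel":[0.0003,-0.0044,0],"turn":0},{"travel":[0.0005,-0.0042,0],"turn":0}]'
python3 -c "
from h import *
rel([.4715,.1165,.0735])
q,_=snap('side','s4')
cv2.imwrite('pics/c4.png',cv2.resize(q[165:265,220:320],(600,600),interpolation=2)[:,:,::-1])"
```

```text
time: 9.3
eef_pos: [0.4695, 0.1192, 0.096]
orientation: [-1.565, -0.151, 0.15]
ft_force: [10.0, 3.8, -9.1]
grip_width: 0.0142
axes
 [[ 0.982  0.001 -0.191]
 [ 0.191  0.     0.982]
 [ 0.001 -1.     0.   ]] 
local [ 0.0014  0.0225 -0.003 ] turn -0.0059 q6 [ 0.08   0.261 -0.379  0.93   0.    -0.112] [0.4695 0.1192 0.096 ] [10.   3.8 -9.1] 0.014203726614555552 9.3
```

View pics/c4.png

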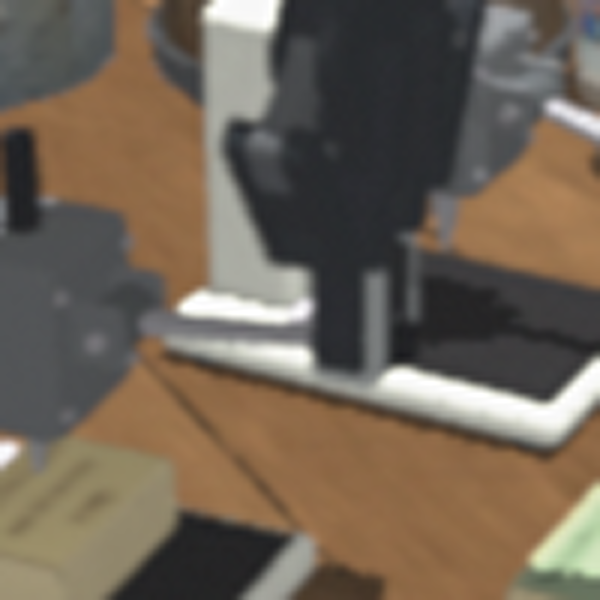

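The lever has come up to about level or a little above, and the pen tip near (38,460) is rising. The grip is holding, so I'll continue.

```bash
python3 -m crank '[{"travel":[0.0008,-0.0043,0],"turn":0},{"travel":[0.001,-0.0042,0],"turn":0},{"travel":[0.0012,-0.0042,0],"turn":0},{"travel":[0.0014,-0.0041,0],"turn":0},{"travel":[0.0017,-0.004,0],"turn":0},{"travel":[0.0018,-0.0039,0],"turn":0},{"travel":[0.0021,-0.0038,0],"turn":0},{"travel":[0.0010,-0.0015,0],"turn":0}]'
python3 -c "
from h import *
rel([.4715,.1165,.0735])
q,_=snap('side','s5')
cv2.imwrite('pics/c5.png',cv2.resize(q[165:265,220:320],(600,600),interpolation=2)[:,:,::-1])"
```

```text
time: 10.35
eef_pos: [0.4794, 0.1212, 0.1255]
orientation: [-1.565, -0.15, 0.152]
ft_force: [6.5, 3.8, -10.3]
grip_width: 0.0141
axes
 [[ 0.982 -0.001 -0.191]
 [ 0.191  0.     0.982]
 [-0.001 -1.     0.   ]] 
local [-0.0086  0.052  -0.0031] turn -0.0059 q6 [ 0.082  0.256 -0.298  1.018  0.    -0.11 ] [0.4794 0.1212 0.1255] [  6.5   3.8 -10.3] 0.014144934867741205 10.35
```

View pics/c5.png

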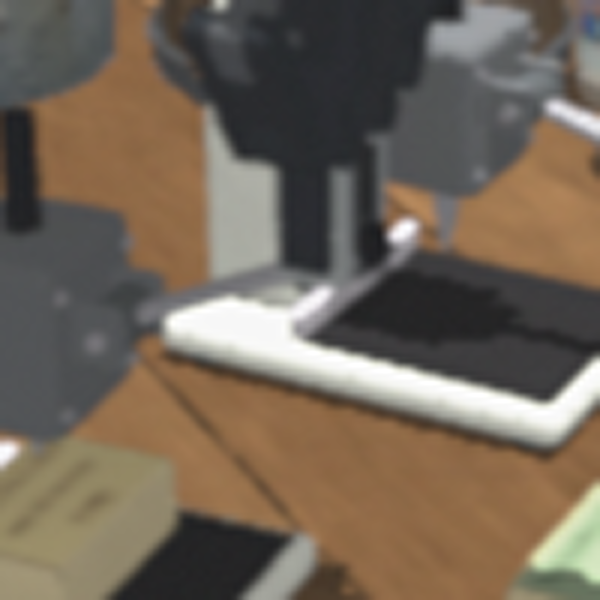

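Much higher, but the force hasn't risen at a stop yet. Pushing a little further along the arc.

```bash
python3 -m crank '[{"travel":[0.0006,-0.001,0],"turn":0},{"travel":[0.0006,-0.001,0],"turn":0},{"travel":[0.0006,-0.001,0],"turn":0},{"travel":[0.0006,-0.001,0],"turn":0},{"travel":[0,0,0],"turn":0},{"travel":[0,0,0],"turn":0},{"travel":[0,0,0],"turn":0},{"travel":[0,0,0],"turn":0}]'
python3 -m crank '[{"travel":[0.0006,-0.001,0],"turn":0},{"travel":[0.0006,-0.001,0],"turn":0},{"travel":[0,0,0],"turn":0},{"travel":[0,0,0],"turn":0},{"travel":[0,0,0],"turn":0},{"travel":[0,0,0],"turn":0},{"travel":[0,0,0],"turn":0},{"travel":[0,0,0],"turn":0}]'
```

```text
time: 11.4
eef_pos: [0.4818, 0.1217, 0.1294]
orientation: [-1.565, -0.15, 0.151]
ft_force: [6.8, 4.5, -10.8]
grip_width: 0.0141
time: 12.4
eef_pos: [0.4831, 0.1219, 0.1314]
orientation: [-1.565, -0.15, 0.151]
ft_force: [7.3, 4.2, -11.4]
grip_width: 0.0134
```

```bash
python3 -c "
from h import *
q,d=snap('side','s6')
cv2.imwrite('pics/c6.png',cv2.resize(q[165:265,220:320],(600,600),interpolation=2)[:,:,::-1])
P=ctrl.camera_params('side');K=np.array(P['K']);T=np.linalg.inv(P['camera_from_world'])
v,u=np.mgrid[185:235,235:300];z=d[185:235,235:300]
X=(np.stack([(u-K[0,2])*z/K[0,0],(v-K[1,2])*z/K[1,1],z,1+0*z],-1)@T.T)[...,:3]
H=np.array([.5467,.1335,.115]);f=np.array([-.981,-.192,0]);n=np.array([-.192,.981,0])
D=X-H;a=D@f;b=D@n;h=D[...,2]
m=(z>0)&(abs(b)<.007)&(a>.018)&(a<.05)&(h>-.03)&(h<.06)
print(m.sum(),np.polyfit(a[m],h[m],1),np.arctan(np.polyfit(a[m],h[m],1)[0]))
for A,B,Hh in sorted(zip(a[m],b[m],h[m]))[::5]: print(round(A,3),round(B,3),round(Hh,3))
"
```

```text
51 [0.53971847 0.00493555] 0.4949152683208774
0.018 0.001 0.016
0.021 0.007 0.014
0.025 0.006 0.02
0.029 0.005 0.02
0.031 0.006 0.023
0.035 0.005 0.024
0.037 0.007 0.023
0.039 0.007 0.027
0.041 0.007 0.025
0.045 0.006 0.03
0.049 0.006 0.031
```

View pics/c6.png

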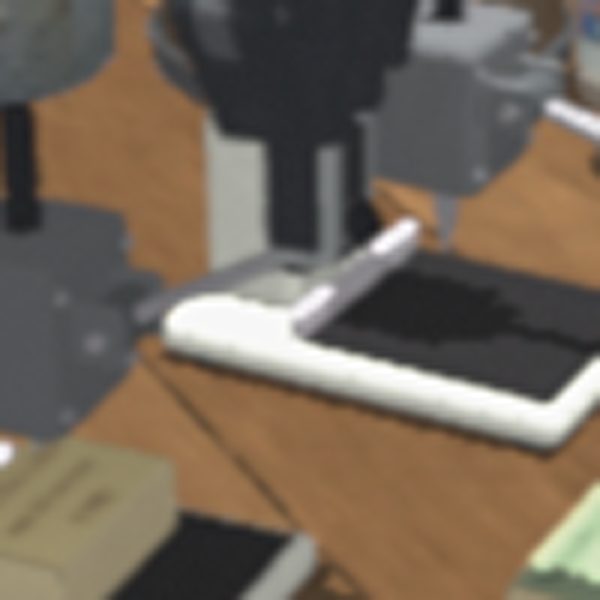

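The lever slope is about 0.50 rad of the 0.55 needed (noisy), and the pen has risen. There's no stop force yet, so I'll continue.

```bash
python3 -m crank '[{"travel":[0.0008,-0.0013,0],"turn":0},{"travel":[0.0008,-0.0013,0],"turn":0},{"travel":[0.0008,-0.0013,0],"turn":0},{"travel":[0,0,0],"turn":0},{"travel":[0,0,0],"turn":0},{"travel":[0,0,0],"turn":0},{"travel":[0,0,0],"turn":0},{"travel":[0,0,0],"turn":0}]'
python3 -m crank '[{"travel":[0.0008,-0.0013,0],"turn":0},{"travel":[0.0008,-0.0013,0],"turn":0},{"travel":[0.0008,-0.0013,0],"turn":0},{"travel":[0,0,0],"turn":0},{"travel":[0,0,0],"turn":0},{"travel":[0,0,0],"turn":0},{"travel":[0,0,0],"turn":0},{"travel":[0,0,0],"turn":0}]'
```

```text
time: 13.45
eef_pos: [0.4845, 0.1222, 0.1341]
orientation: [-1.565, -0.148, 0.153]
ft_force: [8.4, 3.1, -27.7]
grip_width: 0.0139
time: 14.45
eef_pos: [0.4848, 0.1223, 0.1355]
orientation: [-1.566, -0.143, 0.158]
ft_force: [9.0, 1.2, -55.0]
grip_width: 0.0138
```

The stop is reached: vertical load went from 11 to 55 N with hardly any movement. Easing off slightly, then opening and withdrawing straight up.

```bash
python3 -m crank '[{"travel":[-0.0005,0.0015,0],"turn":0},{"travel":[0,0,0],"turn":0},{"travel":[0,0,0],"turn":0},{"travel":[0,0,0],"turn":0},{"travel":[0,0,0],"turn":0},{"travel":[0,0,0],"turn":0},{"travel":[0,0,0],"turn":0},{"travel":[0,0,0],"turn":0}]'
python3 -m crank '[{"travel":[0,0,0],"turn":0},{"travel":[0,0,0],"turn":0},{"travel":[0,0,0],"turn":0},{"travel":[0,0,0],"turn":0},{"travel":[0,0,0],"turn":0},{"travel":[0,0,0],"turn":0},{"travel":[0,0,0],"turn":0},{"travel":[0,0,0],"turn":0}]' -0.4
python3 -m crank '[{"travel":[0,-0.015,0],"turn":0},{"travel":[0,-0.02,0],"turn":0},{"travel":[0,-0.02,0],"turn":0},{"travel":[0,-0.02,0],"turn":0},{"travel":[0,-0.02,0],"turn":0},{"travel":[-0.01,-0.02,0],"turn":0},{"travel":[-0.02,0,0],"turn":0},{"travel":[-0.02,0,0],"turn":0}]'
python3 -c "
from h import *
p,_=snap('top','t7');q,d=snap('side','s7')
cv2.imwrite('pics/c7.png',cv2.resize(q[165:285,170:330],(800,600),interpolation=2)[:,:,::-1])
P=ctrl.camera_params('side');K=np.array(P['K']);T=np.linalg.inv(P['camera_from_world'])
v,u=np.mgrid[170:240,235:310];z=d[170:240,235:310]
X=(np.stack([(u-K[0,2])*z/K[0,0],(v-K[1,2])*z/K[1,1],z,1+0*z],-1)@T.T)[...,:3]
H=np.array([.5467,.1335,.115]);f=np.array([-.981,-.192,0]);n=np.array([-.192,.981,0])
D=X-H;a=D@f;b=D@n;h=D[...,2]
for lo,hi in[(.018,.05),(.018,.09),(.055,.09)]:
  m=(z>0)&(abs(b)<.01)&(a>lo)&(a<hi)&(h>-.04)&(h<.07)
  print(m.sum(),np.arctan(np.polyfit(a[m],h[m],1)[0]),a[m].mean(),h[m].mean(),a[m].max(),h[m].max())
"
```

```text
time: 15.45
eef_pos: [0.4846, 0.1223, 0.1351]
orientation: [-1.566, -0.145, 0.157]
ft_force: [4.3, 0.8, -38.5]
grip_width: 0.0139
time: 16.45
eef_pos: [0.4874, 0.1227, 0.1384]
orientation: [-1.566, -0.151, 0.151]
ft_force: [0.4, -0.2, 0.6]
grip_width: 0.0597
time: 17.45
eef_pos: [0.4378, 0.113, 0.2535]
orientation: [-1.566, -0.151, 0.151]
ft_force: [0.6, -0.0, 0.2]
grip_width: 0.06
63 0.5415581602786238 0.033725924702859025 0.024217551852443637 0.04929562770181613 0.03511852753044563
207 0.5423296809892341 0.057193326929499 0.03907520180439004 0.08047171163165877 0.05593341439153575
130 0.4390345547594739 0.06903054289121102 0.046253601640093754 0.08047171163165877 0.05593341439153575
```

View pics/c7.png

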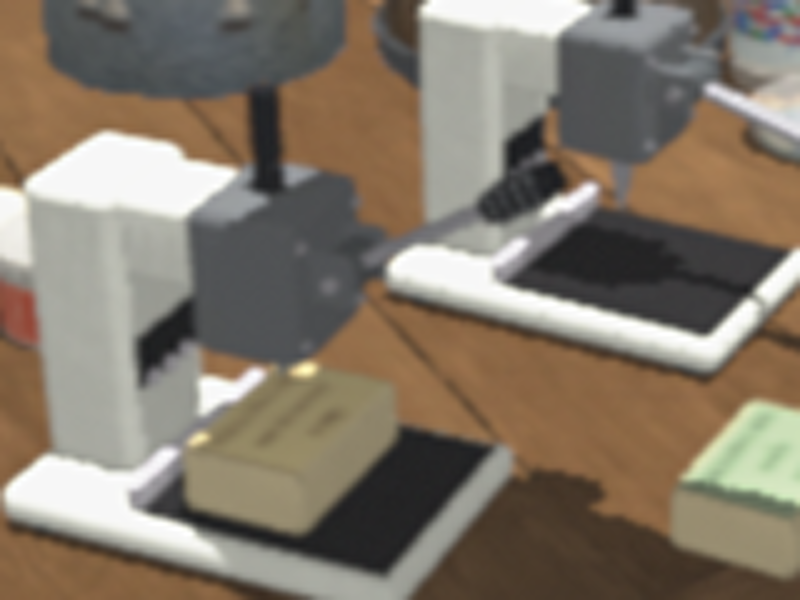

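Lever up at about 0.54 rad above level, within measurement noise of the 0.55 stop. The pen is clear of the soap, the soap lies on the bed and the gripper is free. I'll check that the idle lever and soap haven't changed, then hand in.

```bash
python3 -c "
from h import *
a=cv2.imread('pics/side0.png').astype(int);b=cv2.imread('pics/s7.png').astype(int);D=abs(a-b).max(-1)
print('idle lever region',(D[175:205,310:350]>40).sum(),'soap',(D[242:272,206:250]>40).sum())
print(ctrl.observe()['ft_force'],ctrl.job_done())"
```

```text
idle lever region 0 soap 253
the job is handed in; nothing more can be done
[0.90152325 0.09639424 0.42543528] None
```

```bash
python3 -c "
import numpy as np
a=np.load('pics/side0.npy')[242:272,206:250];b=np.load('pics/s7.npy')[242:272,206:250]
m=(a>0)&(b>0);e=abs(a-b)[m];print(np.median(e),(e>.01).sum(),m.sum())"
```

```text
0.001362145 9 1307
```

I swung the pen-lift lever of the machine with the soap all the way up to its stop, let go and handed the job in at about 17.6 s.

- **First grip:** it caught only the top edge of the knob (12 mm wide, 17 N sideways). I reopened, shifted 3 mm, went 15 mm deeper and gripped it properly.
- **At the stop:** the vertical load rose from 11 N to 55 N while the knob barely moved. I eased off slightly, opened the gripper and withdrew upwards.
- **Lever:** after release it measured about 0.54 rad above level; the stop is at 0.55. A fit to the knob's points alone gave 0.44, which I put down to its short length. The last picture shows the lever up and the pen off the soap. The wrist reads near zero force.
- **Idle machine:** I compared the side picture before and after, and no pixels changed around its lever.
- **Soap:** the same comparison flagged 253 changed pixels around the soap. A depth check after handing in showed only 9 of 1307 pixels differing by more than 10 mm (median 1.4 mm). I read that as the arm's shadow and the raised pen, not movement of the soap.

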